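# Clamp a vacuum chamber and start its cycle

## Robot

A 6-joint arm with a two-finger parallel gripper is mounted at the origin on a cart in front of the work surface, level with it; the furniture and walls round the work are solid. World frame = base frame: x ahead of the robot, y to its left, z up, the work surface at z = 0. Lengths are in m, angles in rad, forces in N, time in s.
With the tool pointing down it reaches from about 0.275 to 0.75 m from the base axis. Payload 10.2 kg.
Tool frame: the origin (TCP) lies at the very end of the fingers, on their centre line; the grasp point (between the pads) lies 19 mm behind it; z points along the fingers, y is the direction in which the jaws open and shut (so a half turn about z gives the same grasp; the last joint's range is limited). The gripper opens to 88 mm and grips with 3 to 60 N. Pads are 18 mm wide; open, the fingers measure 123 mm over their backs; the gripper's body (75 mm by 187 mm) begins 45 mm behind the grasp point.
Start: joints at [0.986, 0.313, 1.498, -0, 1.331, -0.223], TCP at [0.186, 0.491, 0.239] pointing down, gripper open.
Joint ranges: [-2.94, 2.94], [-0.97, 2.17], [0.19, 2.56], [-1.23, 4.37], [0.02, 3.11], [-2.88, 2.88]. Speed limits (rad/s): [2.39, 2.39, 3.01, 3.14, 3.14, 3.14].

## Interface

Orientations are given as a 3x3 rotation matrix whose columns are the frame's x, y, z axes.
In Python, from bench import env gives the robot as it stands. The module is installed in compiled form; this text tells all that it offers.
- The arm moves only by the shell command python3 -m crank 'ROWS' [FORCE]. ROWS is text: rows parted by semicolons, each of 7 numbers parted by spaces: the shift along the tool's x, y, z normalised to -1 to 1, where 1 is 20 mm, then the turn, a rotation vector about the tool's x, y, z normalised to -1 to 1, where 1 is 45 degrees, then the opening, from -1 (shut) to 1 (fully open), so that 0 is half open. A call has 1 to 12 rows; each row shifts and turns the commanded pose from where the row before left it, along the tool's axes as they then stand; what a row does not reach is not made up. A row lasts 1/8 s, in which the tool goes at most 62.5 mm and 10.7 degrees, less where a joint would pass 70% of its speed; a pose out of reach is approached as far as the arm can. A call with a number of a shift or a turn outside -1 to 1 is refused whole. A call with a gripper value outside its range is refused whole. The fingers move at their own pace and stop on an object; FORCE is the grip in N (left out, the last holds). Time passes only in rows, so rows that do not move let the fingers close. It gives the time, the measured TCP pose, the force and the opening at its end, in the units of the state.
- env.observe(): the state, without advancing time (a new reading comes with each control period).
- env.camera(name): name is "scene" or "top"; returns a dict with "color" (420x560x3 uint8, red, green, blue), "fx", "fy", "cx", "cy" (pixels), "dist" ([k1, k2, p1, p2, k3] as OpenCV has them; the pictures are not rectified), "pose" (4x4, takes a point from camera to world coordinates). Camera axes: x right, y up, looking along -z (the intrinsics and any distortion apply to the point x, -y, -z); pixel columns grow to the right and rows downward; lengths in m; the calibration is good to about 2 mm. A picture is of the moment at which its call begins. There is no depth.
- env.sign_off(): hands the job in, once; it reports no verdict.
The state is a dict: "t": time; "joint_pos": joint angles; "dq": joint speeds; "joint_torque": joint torques, N m; "position": TCP position; "tool_rot": TCP orientation; "ft_force": force on the tool from outside, world axes, zero at the start; "moment": the same for the moment, N m; "width": finger opening in m.
Only numpy, scipy, OpenCV 4.12 (cv2) and the standard library are available. Lean on these libraries where they do the work, as an engineer would, in place of code of your own. Each camera call takes 0.05 s, during which the arm holds its last target.

## Task

The sauce pot is already in the vacuum chamber: push the clear lid fully shut, then push the red clamp lever past its first notch all the way to its second stop so that the lid is clamped, and only then press the green start button fully down and let it go. Work by pushing and pressing with the fingertips only, without squeezing or forcing the lever; leave the pot in the chamber and everything else on the table where it stands.

Things in the scene. Friction and masses are not known exactly. Their poses are not given: they have to be found in the camera images.
- vac_chamber: Vacuum chamber, fixed, 212 x 300 mm; front (-x) to the robot, +y left, origin under it on the table. Here, mm: front control deck x -115 to -43, y +-150, top z 55; behind it at the right the open chamber x -45 to 95, y -150 to 55, walls 10, rim z 78, floor z 17; behind it at the left the white pump housing y 56 to 150, top z 88, with a round gauge up to z 118.
- lid (a joint): Hinge of the clear lid (136 x 203 x 10 mm), rad: 0 = fully shut, level; grows as it opens upward; starts partly open. Hinged at its back edge, axis along the chamber's y. The stiff hinge holds the lid where it is left; 2 to 5 N on the grip strip push it down. A steel tongue, 24 mm wide, sticks out 15 mm from the middle of its front edge.
- lid_hinge (a point): Middle of the lid's hinge axis (x 90, y -47.5, z 80 mm of the chamber), turning with the lid: y is the hinge axis, -x points along the lid to its free edge, z is the lid's outward normal.
- lid_grip (a point): Middle of the upper face of the black grip strip (14 x 90 x 11 mm) near the lid's front edge: 117 mm along the lid from the hinge axis and 21 mm out along the lid's normal. Axes as lid_hinge. With the lid shut it is at x -27, y -47.5, z 101 mm of the chamber.
- clamp_lever (a joint): Travel of the red clamp lever, m: 0 = open (start), 0.035 = first notch (one dot; lid only caught), 0.070 = second stop (two dots; lid clamped). Slides straight to the chamber's -y (right). About 8 N push it out of the open notch and again out of the first; once over the hump it springs on into the next notch, and let go short of it it springs back. Its steel hook runs over the lid's tongue: shut the lid first.
- lever_knob (a point): Centre of the lever's red knob: 22 (x) x 24 (y) x 30 mm high, centre 20 mm and top 35 mm above the deck; axes as the chamber's. Its foot plate (top 6 mm above the deck) reaches 3 mm past it in y. Its steel rail stands 20 mm and more behind the centre (+x), 39 mm high, from 13 mm left to 73 mm right of it. Push on the left (+y) face.
- start_button_top (a point): Middle of the top of the green spring start button (26 mm across, in a dark ring 42 mm across and 12 mm high) at the right end of the deck, 18 mm above the deck when free; travels 6 mm straight down, about 5 N fully down.
- start_button (a joint): Travel of the start button, m: 0 = free, 0.006 = fully down; springs back when let go.
- sauce_pot: Small steel pot with brown sauce, 68 mm across, 45 mm high, loose on the chamber's floor; origin under its foot. Must stay there.
- teaspoon: Bystander: steel teaspoon 130 x 27 x 11 mm, lying left of the chamber; origin under its middle.
- red_jar: Bystander: spice jar with a red cap, 45 mm across, 106 mm high, right of the chamber; origin under its foot.
- black_jar: Bystander: spice jar with a dark cap, 44 mm across, 96 mm high, right of the chamber; origin under its foot.
- masking_tape: Bystander: flat tan roll of tape, 103 mm across, 25 mm high, at the right; origin under its middle.
- marker: Bystander: white marker pen with black cap, 135 mm long, 17 mm thick, lying at the right; origin under its middle.
- packing_tape: Bystander: tan roll of wide tape, 90 mm across, 48 mm high, at the right near the front edge; origin under its middle.
- chopsticks: Bystander: pair of wooden chopsticks, 239 x 18 x 7 mm, lying left of the chamber; origin under its middle.
Not all that is in view belongs to the job. What is shaped like the sauce_pot but pink is not meant.

How it is judged:
By the outcome, as a careful person would: the job done as asked, in the order asked, and still so for the second after the job is handed in, with the robot touching nothing.
It also fails if it takes over 48 s, if anything falls off the work surface, if the arm or the gripper's body presses on something with over 40 N, if the wrist force passes 120 N, or if a joint passes its speed limit or range.

## Working session

There is one attempt and no reset: what is moved stays moved. The work goes in short steps, Python scripts to look and compute and a shell command to move; the robot and the scene stay as the last step left them, time stands still between calls to the robot, and variables do not carry over. Pictures are saved under pics/ and viewed, and the job is handed in when it is done.

```bash
mkdir -p pics
cat > h.py <<'E'
import numpy as np, cv2
from bench import env
def save(name,fn):
    c=env.camera(name); cv2.imwrite(fn,cv2.cvtColor(c["color"],cv2.COLOR_RGB2BGR)); 
    import pickle; pickle.dump(c,open(fn+".pkl","wb")); return c
def ray(c,px):
    K=np.array([[c["fx"],0,c["cx"]],[0,c["fy"],c["cy"]],[0,0,1]]);
    u=cv2.undistortPoints(np.array([[px]],float),K,np.array(c["dist"],float))[0,0]
    d=np.array([u[0],-u[1],-1]); P=np.array(c["pose"]); return P[:3,3],P[:3,:3]@d
def onplane(c,px,z):
    o,d=ray(c,px); return o+d*(z-o[2])/d[2]
def proj(c,p):
    P=np.array(c["pose"]); q=P[:3,:3].T@(np.array(p)-P[:3,3]); K=np.array([[c["fx"],0,c["cx"]],[0,c["fy"],c["cy"]],[0,0,1]])
    q=np.array([q[0],-q[1],-q[2]]); return cv2.projectPoints(q.reshape(1,3),np.zeros(3),np.zeros(3),K,np.array(c["dist"],float))[0][0,0]
def load(fn):
    import pickle; return pickle.load(open(fn+".pkl","rb"))
E
python3 - <<'E'
from h import *
np.set_printoptions(precision=4,suppress=True)
for n in("scene","top"):
    c=save(n,f"pics/{n}0.png"); print(n,c["fx"],c["dist"],np.array(c["pose"]))
s=env.observe(); print(s)
E
```

```text
scene 504.3426740040301 [-0.008  0.     0.     0.     0.   ] [[ 0.2849  0.8321 -0.4758 -0.2126]
 [-0.9585  0.2423 -0.1503 -0.2841]
 [-0.0098  0.4988  0.8666  1.4044]
 [ 0.      0.      0.      1.    ]]
top 426.52564355650117 [0.0458 0.     0.     0.     0.    ] [[-0.0171  0.977  -0.2127  0.2769]
 [-0.9998 -0.0157  0.0084 -0.0576]
 [ 0.0049  0.2128  0.9771  1.2512]
 [ 0.      0.      0.      1.    ]]
{'t': 0.1, 'joint_pos': array([ 0.9856,  0.3134,  1.4983, -0.    ,  1.331 , -0.2234]), 'dq': array([ 0.0002, -0.0001, -0.0009, -0.0003, -0.0012,  0.0006]), 'joint_torque': array([  0.0029, -40.2812, -25.2643,   0.0696,   0.0342,  -0.0001]), 'position': array([0.1857, 0.4908, 0.2382]), 'tool_rot': array([[-0.9353,  0.354 , -0.0006],
       [ 0.354 ,  0.9353, -0.0009],
       [ 0.0002, -0.0011, -1.    ]]), 'ft_force': array([ 0.2363,  0.4294, -0.5514]), 'moment': array([-0.0366, -0.0336, -0.0375]), 'width': 0.0877804221437226}
```

View pics/scene0.png

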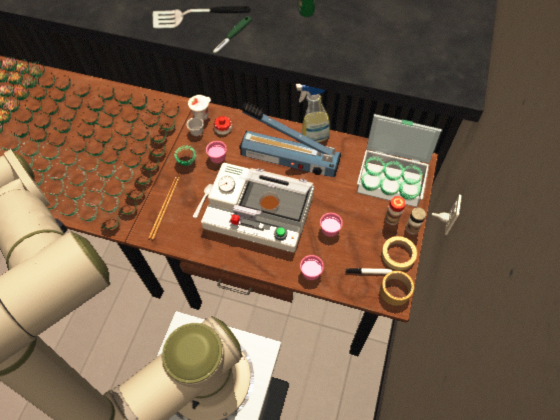

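View pics/top0.png

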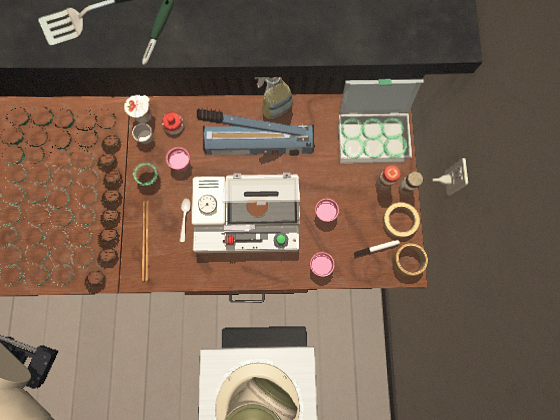

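Run:
```python
from h import *
for n,(x0,x1,y0,y1) in {"scene":(190,330,150,260),"top":(180,310,165,265)}.items():
    im=cv2.imread(f"pics/{n}0.png")[y0:y1,x0:x1]; cv2.imwrite(f"pics/{n}0c.png",cv2.resize(im,None,fx=5.5,fy=5.4,interpolation=cv2.INTER_CUBIC))
    c=load(f"pics/{n}0.png"); h=cv2.cvtColor(c["color"],cv2.COLOR_RGB2HSV)
    for nm,m in {"red":((h[...,0]<8)|(h[...,0]>172))&(h[...,1]>170)&(h[...,2]>90),"green":(h[...,0]>45)&(h[...,0]<80)&(h[...,1]>140)&(h[...,2]>80)}.items():
        k,l,s,ce=cv2.connectedComponentsWithStats(m.astype(np.uint8))
        for i in range(1,k):
            if s[i,4]>15 and x0<ce[i][0]<x1 and y0<ce[i][1]<y1: print(n,nm,s[i],ce[i],onplane(c,ce[i],.09 if nm=="red" else .073))
```

```text
scene red [231 215   8  10  63] [234.68253968 219.06349206] [0.43558142 0.0679928  0.09      ]
scene green [277 228   8   8  48] [280.125      231.54166667] [ 0.44181653 -0.07103912  0.073     ]
```

View pics/scene0c.png

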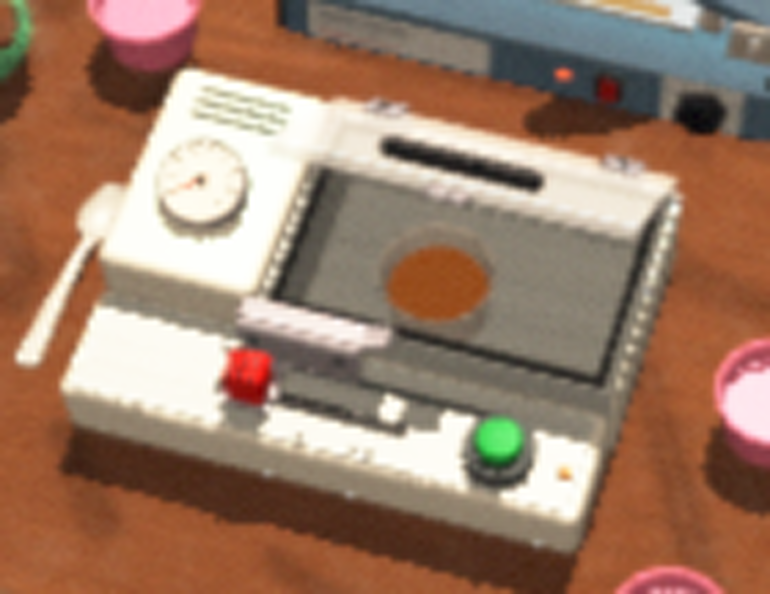

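View pics/top0c.png

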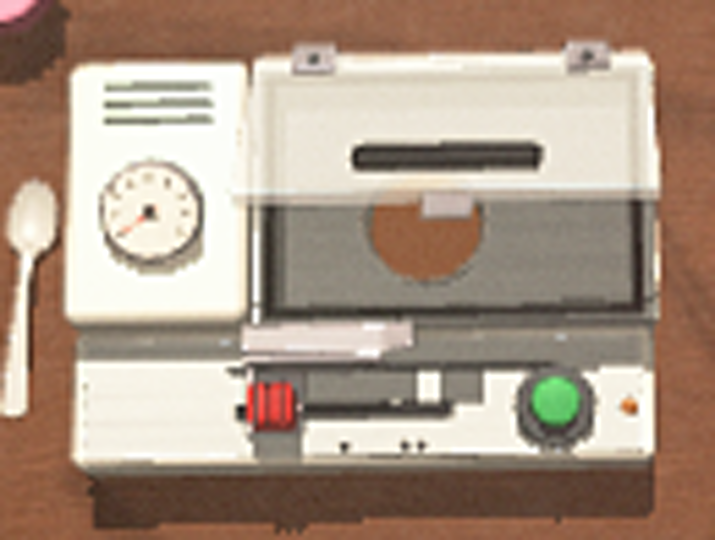

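```bash
cat > m.py <<'E'
from h import *
from scipy.optimize import least_squares
np.set_printoptions(precision=4,suppress=True)
T=load("pics/top0.png"); S=load("pics/scene0.png")
t=lambda x,y:(180+(x+.5)/5.5-.5,165+(y+.5)/5.4-.5)
s=lambda x,y:(190+(x+.5)/5.5-.5,150+(y+.5)/5.4-.5)
L=[((-115,150,55),T,t(74,460)),((-115,-150,55),T,t(655,455)),((95,56,88),T,t(247,65)),((-43,150,88),T,t(66,322)),((95,150,88),T,t(70,65)),
((-115,150,55),S,s(66,385)),((-115,-150,55),S,s(578,520)),((-43,150,88),S,s(103,258)),((95,150,88),S,s(185,72)),((95,-150,78),S,s(680,185))]
P=lambda v,p:np.array([v[0]+np.cos(v[2])*p[0]/1e3-np.sin(v[2])*p[1]/1e3, v[1]+np.sin(v[2])*p[0]/1e3+np.cos(v[2])*p[1]/1e3,p[2]/1e3])
def tri(a,b):
    (o1,d1),(o2,d2)=ray(T,a),ray(S,b); A=np.array([d1,-d2]).T; k=np.linalg.lstsq(A,o2-o1,rcond=None)[0]; p,q=o1+k[0]*d1,o2+k[1]*d2; return (p+q)/2,np.linalg.norm(p-q)
r=least_squares(lambda v:np.concatenate([proj(c,P(v,p))-px for p,c,px in L]),[.5,0,0],loss="soft_l1")
v=r.x
if __name__=="__main__":
    print("pose",v,"deg",np.degrees(v[2])); 
    for p,c,px in L: print(p,proj(c,P(v,p))-px)
    R=np.array([[np.cos(v[2]),-np.sin(v[2]),0],[np.sin(v[2]),np.cos(v[2]),0],[0,0,1]])
    loc=lambda w:R.T@(w-[v[0],v[1],0])*1e3
    for n,a,b in [("grip",t(447,157),s(462,164)),("tongue",t(447,205),s(448,193)),("button",t(554,400),s(499,440)),("knob",t(270,405),s(248,378)),("sauce",t(425,230),s(438,283)),("gauge",t(151,211),s(201,182))]:
        w,e=tri(a,b); print(n,w,"err",e,"local",loc(w))
    print("button z73",loc(onplane(T,t(554,400),.073)),loc(onplane(S,s(499,440),.073)))
E
python3 m.py
```

```text
pose [0.5307 0.0246 0.0074] deg 0.42275717349650727
(-115, 150, 55) [-0.1349  1.7035]
(-115, -150, 55) [ 1.3286 -0.    ]
(95, 56, 88) [ 0.8838 -1.3438]
(-43, 150, 88) [-0.4604 -0.157 ]
(95, 150, 88) [-0.272  -0.6452]
(-115, 150, 55) [-0.8905  0.9744]
(-115, -150, 55) [0.9843 0.3011]
(-43, 150, 88) [-0.8844 -0.568 ]
(95, 150, 88) [-0.7302 -1.7236]
(95, -150, 78) [0.3653 0.5911]
grip [ 0.5478 -0.0213  0.1756] err 0.00083167895921601 local [ 16.7495 -45.9753 175.5807]
tongue [ 0.5219 -0.0216  0.1856] err 0.0004044351436637534 local [ -9.1529 -46.1129 185.6114]
button [ 0.4441 -0.0711  0.072 ] err 0.0003379291966692054 local [-87.3738 -95.0483  71.9729]
knob [0.4443 0.0728 0.069 ] err 0.0004374929104844914 local [-86.0909  48.8827  69.0358]
sauce [ 0.538  -0.0064  0.0585] err 0.0008393275030853639 local [  7.0652 -30.9666  58.5497]
gauge [0.5395 0.1296 0.1049] err 0.0017188006879226433 local [  9.5009 104.9912 104.8747]
button z73 [-87.4447 -95.1874  73.    ] [-87.96   -95.0588  73.    ]
```

I've checked the look-alikes. All pixels are in the top view.
- **Red:** the lever knob on the deck is at (229,240). The red pot at (172,121) and the red jar cap at (391,174) are not it.
- **Green:** the start button is at (281,239). The green bowl at (146,175) is not it.
- **Pots:** the sauce pot is inside the chamber at (257,208). The pink pots at (326,211), (321,264) and (178,159) are not meant.

The close crops confirm all three choices. The grip strip sits 120 mm from the hinge axis against 119 mm expected, which puts the lid at about 0.74 rad.

```bash
python3 -m crank '0 0 0 0 0 -0.154 -1; 0 0 0 0 0 -0.154 -1; 0 0 0 0 0 -0.154 -1; -0.7 -1 0 0 0 0 -1; -0.7 -1 0 0 0 0 -1; -0.7 -1 0 0 0 0 -1; -0.7 -1 0 0 0 0 -1; -0.7 -1 0 0 0 0 -1; -0.7 -1 0 0 0 0 -1; -0.7 -1 0 0 0 0 -1; -0.7 -1 0 0 0 0 -1; -0.7 -1 0 0 0 0 -1' 20
```

```text
t: 1.6
position: [0.3123, 0.3104, 0.2385]
tool_rot: [[-1.0, -0.001, -0.0], [-0.001, 1.0, -0.0], [0.0, -0.0, -1.0]]
ft_force: [0.9, 0.5, 0.4]
width: 0.0006
```

```bash
python3 -m crank '-0.7 -1 0 0 0 0 -1; -0.7 -1 0 0 0 0 -1; -0.7 -1 0 0 0 0 -1; -0.7 -1 0 0 0 0 -1; -0.7 -1 0 0 0 0 -1; -0.7 -1 0 0 0 0 -1; -0.7 -1 0 0 0 0 -1; -0.7 -1 0 0 0 0 -1; -0.7 -1 0 0 0 0 -1; -0.7 -1 0 0 0 0 -1; -0.7 -1 0 0 0 0 -1; -0.7 -1 0 0 0 0 -1'
python3 -m crank '-0.7 -1 0 0 0 0 -1; -0.7 -1 0 0 0 0 -1; -0.7 -1 0 0 0 0 -1; -0.7 -1 0 0 0 0 -1; -0.55 -0.5 0.5 0 0 0 -1; 0 0 0.5 0 0 0 -1; 0 0 0 0 0 0 -1'
python3 - <<'E'
from h import *
c=save("scene","pics/s1.png"); print(env.observe()["position"])
E
```

```text
t: 3.1
position: [0.4806, 0.0706, 0.2385]
tool_rot: [[-1.0, -0.001, -0.001], [-0.001, 1.0, 0.0], [0.001, 0.0, -1.0]]
ft_force: [-0.4, -0.6, -0.4]
width: 0.0005
t: 3.98
position: [0.5466, -0.0179, 0.2175]
tool_rot: [[-1.0, -0.002, -0.002], [-0.002, 1.0, 0.001], [0.002, 0.001, -1.0]]
ft_force: [-0.3, 0.6, -0.6]
width: 0.0007
[ 0.54690394 -0.01790847  0.21829704]
```

```bash
python3 -m crank '0 0 0.9 0 0 0 -1; 0 -0.1 0.9 0 0 0 -1; 0.31 0 0.3 0 0 0 -1; 0.31 0 0.3 0 0 0 -1; 0.29 0 0.36 0 0 0 -1; 0.29 0 0.36 0 0 0 -1'
python3 -m crank '0.24 0 0.4 0 0 0 -1; 0.24 0 0.4 0 0 0 -1; 0 0 0 0 0 0 -1'
python3 - <<'E'
from h import *
c=save("scene","pics/s2.png"); print(env.observe()["position"],env.observe()["ft_force"])
im=cv2.imread("pics/s2.png")[130:270,190:340]; cv2.imwrite("pics/s2c.png",cv2.resize(im,None,fx=4,fy=4))
E
```

```text
t: 4.78
position: [0.5225, -0.02, 0.1574]
tool_rot: [[-1.0, -0.002, -0.0], [-0.002, 1.0, -0.0], [0.0, -0.0, -1.0]]
ft_force: [-4.8, 0.3, 7.2]
width: 0.0004
t: 5.15
position: [0.5135, -0.0203, 0.1403]
tool_rot: [[-1.0, -0.001, -0.0], [-0.001, 1.0, 0.0], [0.0, 0.0, -1.0]]
ft_force: [0.4, -0.3, 0.6]
width: 0.0003
[ 0.51388994 -0.0204285   0.14051782] [0.01010427 0.38705298 0.1301331 ]
```

View pics/s2c.png

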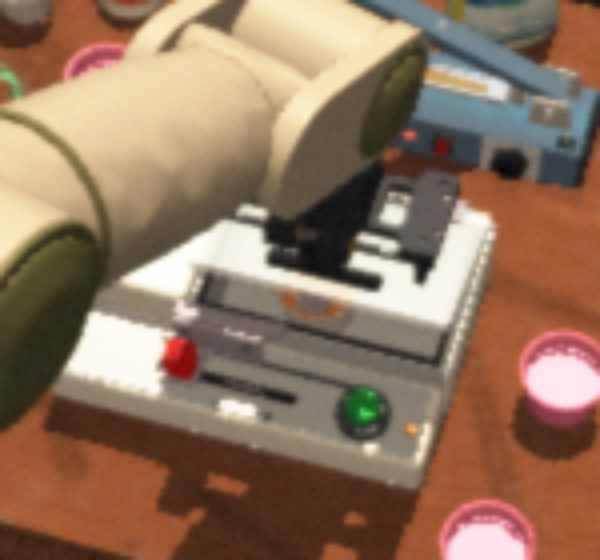

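The picture shows the fingertips on the black grip strip and the lid half lowered. The lever and button are untouched, so I'll keep pushing down.

```bash
python3 -m crank '0.2 0 0.45 0 0 0 -1; 0.15 0 0.45 0 0 0 -1; 0.1 0 0.45 0 0 0 -1; 0.05 0 0.4 0 0 0 -1; 0 0 0 0 0 0 -1'
python3 -m crank '0 0 0.1 0 0 0 -1; 0 0 0 0 0 0 -1'
python3 -m crank '0 0 0.05 0 0 0 -1; 0 0 0 0 0 0 -1'
```

```text
t: 5.82
position: [0.5036, -0.0206, 0.1046]
tool_rot: [[-1.0, -0.001, -0.001], [-0.001, 1.0, 0.0], [0.001, 0.0, -1.0]]
ft_force: [0.6, 0.1, 0.0]
width: 0.0005
t: 6.08
position: [0.504, -0.0207, 0.1034]
tool_rot: [[-1.0, -0.001, 0.0], [-0.001, 1.0, -0.0], [-0.0, -0.0, -1.0]]
ft_force: [-0.6, 0.9, -0.3]
width: 0.0003
t: 6.32
position: [0.5038, -0.0207, 0.1024]
tool_rot: [[-1.0, -0.001, 0.0], [-0.001, 1.0, -0.0], [-0.0, -0.0, -1.0]]
ft_force: [-0.3, -0.2, 1.2]
width: 0.0005
```

```bash
python3 -m crank '0 0 0.05 0 0 0 -1; 0 0 0 0 0 0 -1'
python3 -m crank '0 0 0.05 0 0 0 -1; 0 0 0 0 0 0 -1'
python3 -m crank '0 0 0.05 0 0 0 -1; 0 0 0 0 0 0 -1'
```

```text
t: 6.58
position: [0.5038, -0.0207, 0.1014]
tool_rot: [[-1.0, -0.001, -0.0], [-0.001, 1.0, -0.0], [0.0, -0.0, -1.0]]
ft_force: [-1.8, 0.4, 3.6]
width: 0.0004
t: 6.82
position: [0.5038, -0.0207, 0.1013]
tool_rot: [[-1.0, -0.001, 0.0], [-0.001, 1.0, -0.0], [-0.0, -0.0, -1.0]]
ft_force: [-6.6, 0.2, 13.4]
width: 0.0008
t: 7.08
position: [0.5038, -0.0207, 0.1012]
tool_rot: [[-1.0, -0.001, 0.001], [-0.001, 1.0, -0.001], [-0.001, -0.001, -1.0]]
ft_force: [-9.8, 1.1, 23.8]
width: 0.0004
```

```bash
python3 -m crank '0 0 -0.5 0 0 0 -1; 0 0 -1 0 0 0 -1; 0 0 -1 0 0 0 -1; 0.4 1 0 0 0 0 -1; 0.4 1 0 0 0 0 -1; 0.4 1 0 0 0 0 -1; 0.4 1 0 0 0 0 -1; 0.4 1 0 0 0 0 -1; 0.5 1 0 0 0 0 -1; 0.5 0.9 0 0 0 0 -1; 0 0 0 0 0 0 -1'
python3 - <<'E'
from h import *
for n in("scene","top"):
    c=save(n,f"pics/{n}3.png"); im=cv2.imread(f"pics/{n}3.png")
    im=im[130:270,170:330]; cv2.imwrite(f"pics/{n}3c.png",cv2.resize(im,None,fx=4,fy=4,interpolation=cv2.INTER_CUBIC))
E
```

```text
t: 8.45
position: [0.4422, 0.1189, 0.1486]
tool_rot: [[-1.0, -0.004, -0.002], [-0.004, 1.0, 0.0], [0.002, 0.0, -1.0]]
ft_force: [0.0, -1.1, 0.2]
width: 0.0002
```

View pics/scene3c.png

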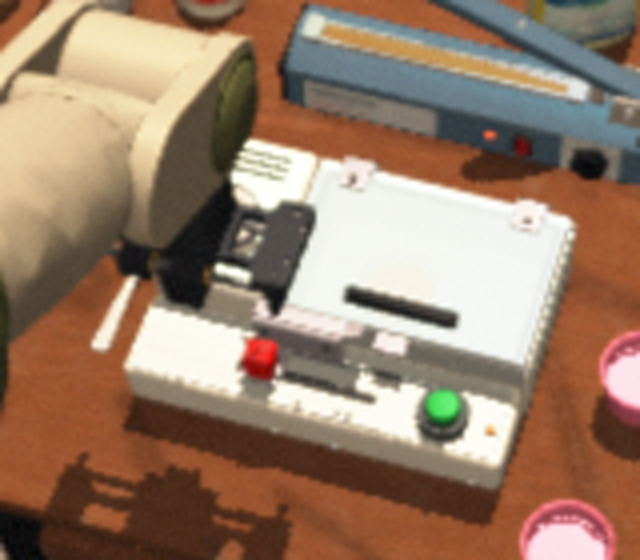

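View pics/top3c.png

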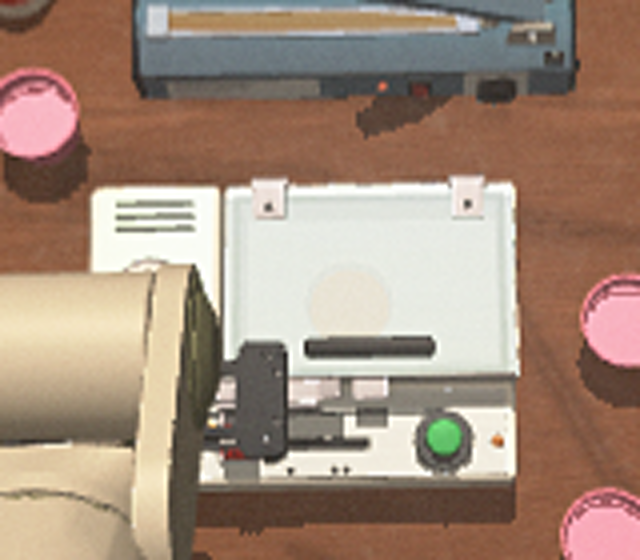

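The lid is shut flat. Its front edge lies parallel to the rim and the tongue is out beside the hook rail (scene crop 390,343). The knob is still at the open end (scene crop 260,358).

```bash
python3 -m crank '-0.1 0 1 0 0 0 -1; 0 0 1 0 0 0 -1; 0 0 1 0 0 0 -1; 0 0 1 0 0 0 -1; 0 0 0 0 0 0 -1'
python3 -m crank '0 -0.4 0 0 0 0 -1; 0 -0.25 0 0 0 0 -1; 0 0 0 0 0 0 -1'
```

```text
t: 9.18
position: [0.4451, 0.1168, 0.0683]
tool_rot: [[-1.0, -0.0, -0.003], [-0.0, 1.0, -0.0], [0.003, -0.0, -1.0]]
ft_force: [-0.0, -0.0, 0.3]
width: 0.0001
t: 9.55
position: [0.446, 0.1038, 0.0698]
tool_rot: [[-1.0, -0.0, 0.001], [-0.0, 1.0, -0.0], [-0.001, -0.0, -1.0]]
ft_force: [-0.4, 0.7, -0.8]
width: 0.0008
```

```bash
for i in 1 ; do python3 -m crank '0 -0.2 0 0 0 0 -1; 0 -0.1 0 0 0 0 -1' | grep -E "pos|ft"; done
python3 -m crank '0 -0.2 0 0 0 0 -1; 0 -0.2 0 0 0 0 -1'| grep -E "pos|ft"
python3 -m crank '0 -0.2 0 0 0 0 -1; 0 -0.2 0 0 0 0 -1'| grep -E "pos|ft"
python3 -m crank '0 -0.2 0 0 0 0 -1; 0 -0.2 0 0 0 0 -1'| grep -E "pos|ft"
```

```text
position: [0.4457, 0.0987, 0.0695]
ft_force: [0.4, 7.3, 2.0]
position: [0.4457, 0.0907, 0.0695]
ft_force: [-0.2, 4.3, 1.8]
position: [0.4457, 0.0821, 0.0694]
ft_force: [0.0, 1.8, 1.5]
position: [0.4456, 0.0738, 0.0692]
ft_force: [0.7, -0.2, 0.6]
```

```bash
python3 -m crank '0 -0.25 0 0 0 0 -1; 0 -0.2 0 0 0 0 -1'| grep -E "pos|ft"
python3 -m crank '0 -0.2 0 0 0 0 -1; 0 -0.2 0 0 0 0 -1'| grep -E "pos|ft"
python3 -m crank '0 -0.2 0 0 0 0 -1; 0 -0.2 0 0 0 0 -1'| grep -E "pos|ft"
python3 -m crank '0 -0.2 0 0 0 0 -1; 0 -0.2 0 0 0 0 -1'| grep -E "pos|ft"
```

```text
position: [0.4457, 0.0649, 0.0693]
ft_force: [0.7, -0.1, 0.3]
position: [0.4456, 0.0576, 0.0693]
ft_force: [0.3, 5.0, 0.5]
position: [0.4456, 0.0492, 0.0693]
ft_force: [0.4, 2.2, -0.5]
position: [0.4458, 0.0408, 0.0693]
ft_force: [0.3, -0.2, 0.3]
```

```bash
python3 -m crank '0 -0.2 0 0 0 0 -1; 0 -0.1 0 0 0 0 -1; 0 0 0 0 0 0 -1'| grep -E "pos|ft"
python3 -m crank '0 -0.1 0 0 0 0 -1; 0 0 0 0 0 0 -1'| grep -E "pos|ft"
python3 -m crank '0 -0.05 0 0 0 0 -1; 0 0 0 0 0 0 -1'| grep -E "pos|ft"
python3 -m crank '0 -0.05 0 0 0 0 -1; 0 0 0 0 0 0 -1'| grep -E "pos|ft"
```

```text
position: [0.4457, 0.0351, 0.0693]
ft_force: [0.4, 0.0, -0.8]
position: [0.4457, 0.0332, 0.0693]
ft_force: [0.5, 0.3, 0.1]
position: [0.4457, 0.0323, 0.0693]
ft_force: [0.4, 0.4, 0.3]
position: [0.4457, 0.0312, 0.0693]
ft_force: [-0.2, -0.2, -0.3]
```

```bash
python3 -m crank '0 1 0 0 0 0 -1; 0 0 -1 0 0 0 -1; 0 0 -1 0 0 0 -1; 0 0 -1 0 0 0 -1; 0 1 -1 0 0 0 -1; 0 1 0 0 0 0 -1;0 1 0 0 0 0 -1; 0 0 0 0 0 0 -1'
python3 - <<'E'
from h import *
for n in("scene","top"):
    c=save(n,f"pics/{n}4.png"); im=cv2.imread(f"pics/{n}4.png")
    im=im[150:260,190:330] ; cv2.imwrite(f"pics/{n}4c.png",cv2.resize(im,None,fx=5,fy=5,interpolation=cv2.INTER_CUBIC))
E
```

```text
t: 13.68
position: [0.4455, 0.1119, 0.1493]
tool_rot: [[-1.0, -0.003, -0.0], [-0.003, 1.0, -0.0], [0.0, -0.0, -1.0]]
ft_force: [-0.4, 0.1, 0.1]
width: 0.0006
```

View pics/scene4c.png

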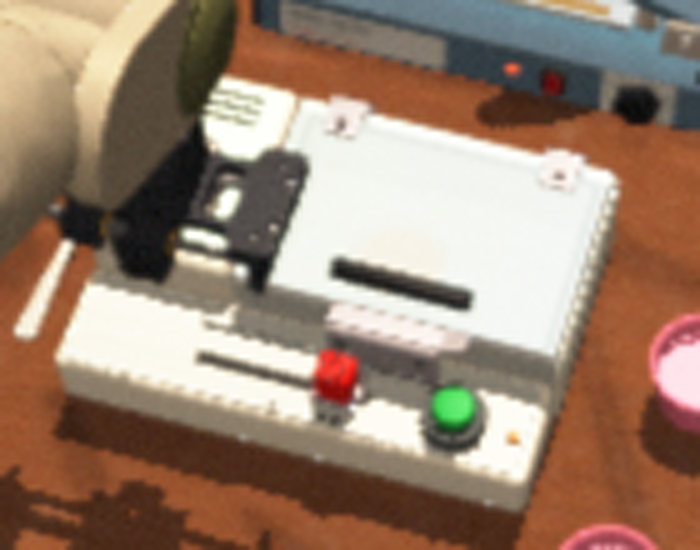

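View pics/top4c.png

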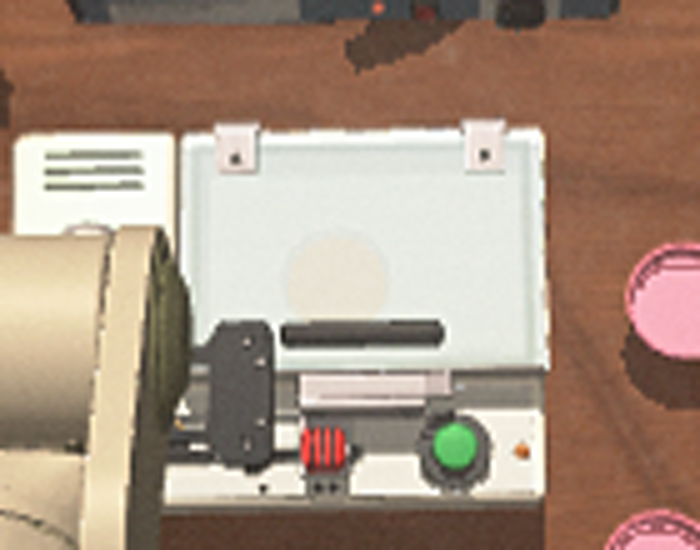

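Run:
```python
from m import *
a,e=tri((190+324.5/5-.5,150+448.5/5-.5),(190+336/5-.5,150+375/5-.5)); print(a,e)
b,e=tri(t(270,405),s(248,378)); print(b,e,(b-a)[1])
print(tri((190+455/5-.5,150+444/5-.5),(190+454/5-.5,150+405/5-.5)))
T4=load("pics/top4.png")
```

```text
[0.4426 0.0012 0.0783] 0.0015469723715251318
[0.4443 0.0728 0.069 ] 0.0004374929104844914 0.07156921750381395
(array([ 0.4445, -0.0713,  0.0751]), np.float64(0.0009925335273146523))
```

The lever knob now stands at the two dots (top crop 324,448), having moved 71.6 mm, and the hook bar covers the tongue. Next I'll press the button with one finger of a half-open gripper, so that the ring isn't caught.

```bash
python3 -m crank '0 -1 0 0 0 0 0; 0 -1 0 0 0 0 0; 0 -1 0 0 0 0 0; 0 -1 0 0 0 0 0; 0 -1 0 0 0 0 0; 0 -1 0 0 0 0 0; 0 -1 0 0 0 0 0; 0 -1 0 0 0 0 0; 0 -1 0 0 0 0 0; 0 -1 0 0 0 0 0; 0.05 -0.7 0 0 0 0 0; 0 0 0 0 0 0 0'
python3 -m crank '0 0 1 0 0 0 0; 0 0 1 0 0 0 0; 0 0 0.8 0 0 0 0; 0 0 0 0 0 0 0'
python3 - <<'E'
from h import *
for n in("scene","top"):
    c=save(n,f"pics/{n}5.png"); im=cv2.imread(f"pics/{n}5.png")
    im=im[150:260,210:350] ; cv2.imwrite(f"pics/{n}5c.png",cv2.resize(im,None,fx=5,fy=5,interpolation=cv2.INTER_CUBIC))
E
```

```text
t: 15.28
position: [0.4446, -0.1035, 0.1493]
tool_rot: [[-1.0, 0.001, -0.0], [0.001, 1.0, 0.0], [0.0, 0.0, -1.0]]
ft_force: [-0.3, 0.2, -0.3]
width: 0.0442
t: 15.78
position: [0.4443, -0.102, 0.0927]
tool_rot: [[-1.0, -0.001, -0.002], [-0.001, 1.0, 0.001], [0.002, 0.001, -1.0]]
ft_force: [1.0, 1.1, -0.2]
width: 0.0441
```

View pics/scene5c.png

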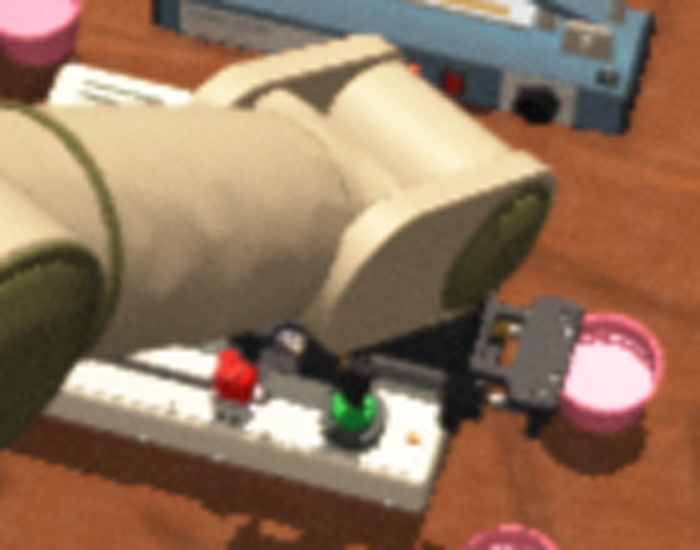

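View pics/top5c.png

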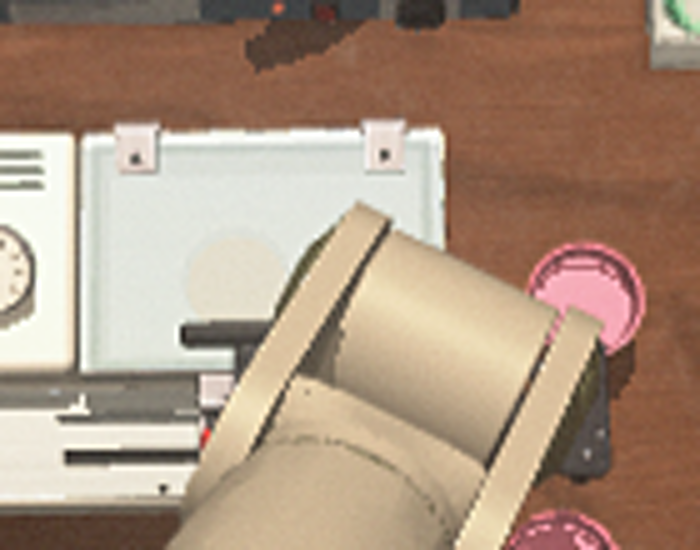

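The left fingertip hovers right above the green button (scene crop 352,395). The other finger hangs clear past the deck's right end.

```bash
python3 -m crank '0 0 0.8 0 0 0 0; 0 0 0 0 0 0 0'| grep -E "pos|ft"
for i in 1; do python3 -m crank '0 0 0.15 0 0 0 0; 0 0 0 0 0 0 0'| grep -E "pos|ft"; done
python3 -m crank '0 0 0.15 0 0 0 0; 0 0 0 0 0 0 0'| grep -E "pos|ft"
python3 -m crank '0 0 0.1 0 0 0 0; 0 0 0 0 0 0 0'| grep -E "pos|ft"
```

```text
position: [0.4449, -0.1026, 0.0776]
ft_force: [0.9, 0.1, 0.9]
position: [0.4452, -0.1028, 0.0749]
ft_force: [-0.3, 0.3, 2.7]
position: [0.4452, -0.1028, 0.0715]
ft_force: [0.6, 0.9, 5.5]
position: [0.4454, -0.1029, 0.071]
ft_force: [-5.5, 2.9, 24.8]
```

Run:
```python
from h import *
c=save("scene","pics/s6.png"); im=cv2.imread("pics/s6.png")[205:255,250:320]; cv2.imwrite("pics/s6c.png",cv2.resize(im,None,fx=10,fy=10,interpolation=cv2.INTER_CUBIC)); print(env.observe()["ft_force"],env.observe()["position"])
```

```text
[-5.73859218  3.24152428 23.73192087] [ 0.44535084 -0.10287956  0.07098763]
```

View pics/s6c.png

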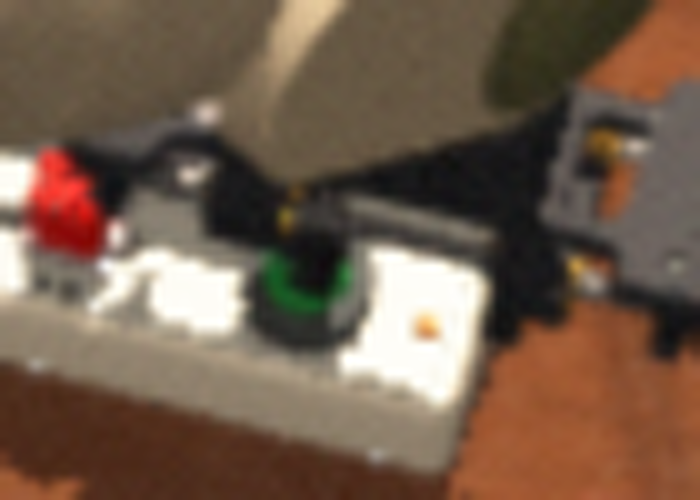

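Run:
```python
from h import *
o=env.observe(); print(o["moment"],o["ft_force"])
F=np.array(o["ft_force"])
for h in (0,.064,.15,.2,.25):
    print(h,np.cross([0,.031,-h],F))
```

```text
[1.13456217 1.02071636 0.16495317] [-5.73859218  3.24152428 23.73192087]
0 [ 0.73568955 -0.          0.17789636]
0.064 [0.9431471  0.3672699  0.17789636]
0.15 [1.22191819 0.86078883 0.17789636]
0.2 [1.3839944  1.14771844 0.17789636]
0.25 [1.54607062 1.43464804 0.17789636]
```

The wrist moment puts the contact at the fingertip, within the button's face. The force rose steadily to 5.5 N and then met a hard stop, so the button is fully down. I'll release it now.

```bash
python3 -m crank '0 0 -0.4 0 0 0 0; 0 0 -1 0 0 0 0; 0 0 -1 0 0 0 0; 0 0 -1 0 0 0 0; 0 0 -1 0 0 0 0; 0 0 -1 0 0 0 0; 0.5 0.0 -1 0 0 0 0;1 0 -0.5 0 0 0 0; 1 0 0 0 0 0 0; 1 0 0 0 0 0 0; 1 0 0 0 0 0 0; 0 0 0 0 0 0 0'
python3 - <<'E'
from h import *
for n in("scene","top"):
    c=save(n,f"pics/{n}7.png"); im=cv2.imread(f"pics/{n}7.png")
    im=im[130:270,190:430] ; cv2.imwrite(f"pics/{n}7c.png",cv2.resize(im,None,fx=3.3,fy=3.3,interpolation=cv2.INTER_CUBIC))
E
```

```text
t: 18.42
position: [0.3543, -0.1028, 0.2073]
tool_rot: [[-1.0, -0.0, -0.0], [-0.0, 1.0, -0.0], [0.0, -0.0, -1.0]]
ft_force: [1.2, -0.3, -0.8]
width: 0.0442
```

View pics/scene7c.png

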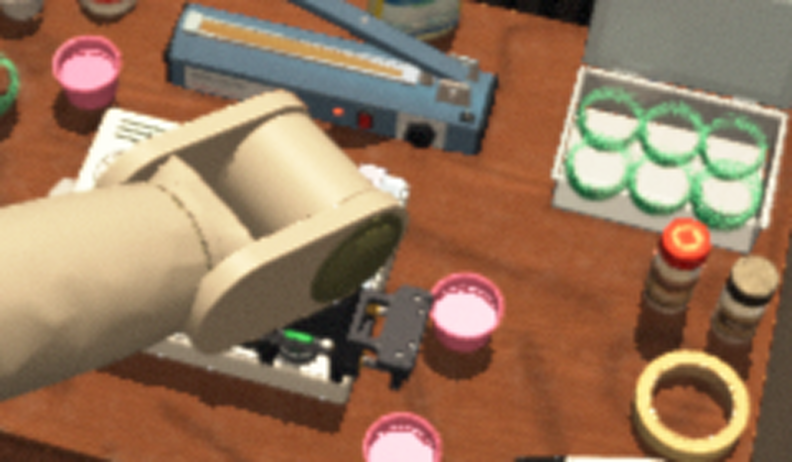

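View pics/top7c.png

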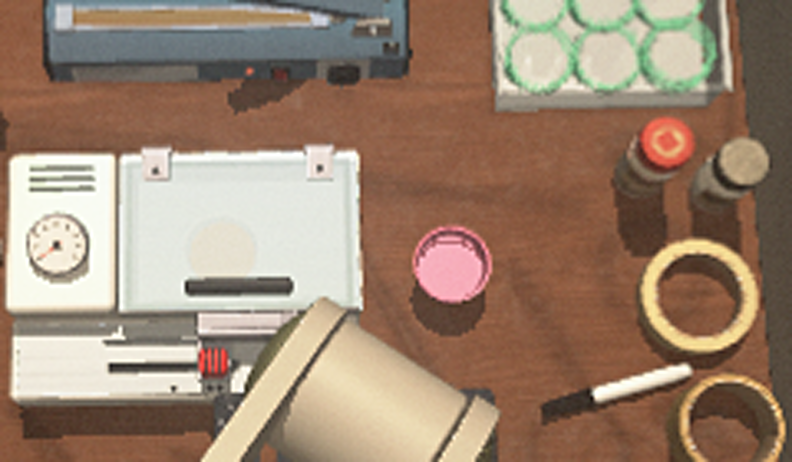

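Run:
```python
from h import *
print(env.observe()["t"]); print(env.sign_off())
```

```text
18.525
the job is handed in; nothing more can be done
None
```

I pushed the lid shut, then pushed the lever through the first notch to its second stop, and then pressed the green button down and let it go. I handed in at t = 18.5 s; the hand-in reports no verdict.

- **Lid:** the grip strip met a hard stop at z 101.3 mm, where 101 mm means shut. The later pictures show the lid flat with the pot under it.
- **Lever:** it took two pushes of up to about 7 N, one for each notch. The cameras put its travel at 71.6 mm against a nominal 70 mm. The knob stands at the two dots with the hook over the tongue.
- **Button:** the force rose steadily to 5.5 N, then hit a hard stop, and I held it at about 24 N. The wrist moment places the contact on the button's face. After release it was partly hidden by the arm, so I did not measure that it had sprung fully back.
- **One disagreement:** the button's hard stop came at a TCP height of 71 mm instead of the expected 67 mm, and first contact was also about 4 mm high. I took this to be the half-open fingertips reaching a little past the nominal TCP, because the force and the travel of about 6 mm fit a full press. I did not check that separately.

In the last pictures the jars, tapes, marker and nearby pink pots show no sign of being disturbed. I did not check the teaspoon and chopsticks in those views, but the arm only passed high above that side. The gripper was clear of everything at hand-in.

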